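Refit the battery pack and hook-in cover of a bench meter

ROBOT

A 7-joint arm with a two-finger parallel gripper is mounted at the origin on the work surface. World frame = base frame: x ahead of the robot, y to its left, z up, the work surface at z = 0. Lengths are in m, angles in rad, forces in N, time in s.
With the tool pointing down it reaches from about 0.425 to 0.95 m from the base axis. Payload 4.7 kg.
Tool frame: the origin (TCP) lies on the centre line of the jaws, within the pads' length; the fingertips stand robot.nose_length ahead of it and the grasp point (between the pads) lies 8 mm behind it (robot.nose_length is the distance from the TCP to the fingertips, in m); z points along the fingers, y is the line along which they close (so a half turn about z gives the same grasp; the last joint's range is limited). The gripper opens to 85 mm and grips with 20 to 120 N. Pads are 22 mm wide; open, the fingers measure 114 mm over their backs; the gripper's body (76 mm by 85 mm) begins 54 mm behind the grasp point. The pads swing forward as they close: fully open they stand 13 mm farther back than shut.
Start: joints at [-1.375, 0.469, -0.049, 1.532, 0.024, 1.141, -0.082], TCP at [0.15, 0.658, 0.242] pointing down, gripper open.
Joint ranges: [-2.59, 2.59], [-0.33, 1.99], [-1.39, 1.29], [0.1, 2.45], [-1.04, 4.18], [0.21, 1.99], [-2.66, 2.66]. Speed limits (rad/s): [2.57, 2.57, 3.14, 3.14, 3.14, 3.14, 3.14].

INTERFACE

Orientations are given as [roll, pitch, yaw] about the fixed x, y, z axes, in that order (R = Rz(yaw) Ry(pitch) Rx(roll)).
In Python, from plant import robot gives the robot as it stands. Calls block until the motion is done:
- robot.goto(position, orientation): joint-space move of the TCP to a pose.
- robot.move_straight(position, vel=0.15, attitude=None, contact_N=None): straight line of the TCP; attitude=None keeps the orientation; vel is the mean speed in m/s. With contact_N (N) it stops when the force on the tool has changed by that much, and returns True; else False.
- robot.move_joints(angles): joint-space move.
- robot.grip(opening, strength=None): opening from 0.0 (shut) to 1.0 (fully open); strength is the grip in N (None keeps the last); returns when the fingers have stopped.
- robot.sleep(seconds).
- robot.inverse_kinematics(position, orientation): joint angles nearest the present ones, or None.
- robot.sense(): the state.
- robot.grab_frame(name): name is "side" or "top" or "wrist"; returns a dict with "image" (384x512x3 uint8, red, green, blue), "range_z" (384x512 float32, m along the optical axis (not along the pixel's ray), 0 where there is no reading), "fx", "fy", "cx", "cy" (pixels), "R" (3x3) and "t" (3): a world point X has camera coordinates R X + t. Camera axes: x right, y down, z forward; pixel columns grow to the right and rows downward; lengths in m; the calibration is good to about 2 mm. A picture is of the moment at which its call begins.
A pose or a line that the arm cannot do raises robot.IKError and nothing moves.
- robot.close_job(): hands the job in; it is judged then, once.
The state is a dict: "t": time; "joint_pos": joint angles; "joint_velocities": joint speeds; "effort": joint torques, N m; "tcp_pos": TCP position; "tcp_rot": TCP orientation; "wrist_force": force on the tool from outside, world axes, zero at the start; "torque": the same for the moment, N m; "opening": opening from 0.0 (shut) to 1.0 (fully open); "gripper_force": force on a finger pad.
Only numpy, scipy, OpenCV 4.12 (cv2) and the standard library are available. Lean on these libraries where they do the work, as an engineer would, in place of code of your own. Each camera call takes 0.05 s, during which the arm holds its last target. There are 200 camera calls.

TASK

Put the battery pack flat on the floor of the open bay in the top of the bench meter, then close the bay: hook the cover's lip under the ledge with the cover tilted, and swing it down until it is fully home, flush with the meter's top. Set both parts down rather than dropping them, and leave everything else on the table where it is.

Things in the scene. Friction and masses are not known exactly. Their poses are not given: they have to be found in the camera images.
- case: Bench meter: grey plastic case fixed to the table, 190 (x) x 150 (y) x 66 mm (z). Origin: centre of its underside. Display and knobs on its -x end, roughly towards the robot. In its flat top (z = 66) is an opening, x from -62.5 to 62.5, y from -55 to 55, for the cover. Its sides go straight down to the seat; its -x edge is a ledge over free space.
- ledge (a point): Middle of the lower edge of the overhanging ledge along the opening's -x edge, at (-62.5, 0, 60) mm in the case's frame; axes as the case's. The ledge is 6 mm thick (z 60 to 66) over all the opening's width; under it the bay goes back free to x = -82.5.
- seat (a point): Middle of the opening at the height of the cover's seat, (0, 0, 58) mm in the case's frame, 8 mm below the top; axes as the case's. The seat is a step along both sides (y 45 to 55 and -45 to -55, running on under the ledge) and along the +x edge (x 52.5 to 62.5). Inside it lies the bay.
- bay (a point): Middle of the bay's flat floor, at (-15, 0, 14) mm in the case's frame; axes as the case's. The bay: x from -82.5 to 52.5 (open above from -62.5), y from -45 to 45; its floor lies 44 mm below the seat.
- cover: Loose grey plastic cover, about 0.15 kg, lying right side up, its lip (-x) roughly towards the robot. Origin: centre of its underside. Plate x -60 to 60, y -52 to 52, z 4 to 12 mm; ribs under it, z 0 to 4, x 2 to 48, y +-37. Seated, the plate lies on the seat: origin at (0, 0, 54) in the case's frame, axes as the case's, play +-2.5 mm in x, +-3 mm in y.
- lip (a point): Middle of the upper edge of the lip's tip, at (-74, 0, 4) mm in the cover's frame; axes as the cover's. The lip is a 4 mm thick tongue (z 0 to 4, y -35 to 35) reaching 14 mm past the plate's -x edge. Seated, it lies under the ledge with 2 mm above it. It makes the cover too long to go straight down.
- fin (a point): Top centre of the upright fin by which the cover is gripped, at (0, 0, 42) mm in the cover's frame. The fin is 16 mm thick (x -8 to 8), 50 mm wide (y -25 to 25) and 30 mm high (z 12 to 42).
- pack: Battery pack, a black block with two grey cells on top, 32 (x) x 66 (y) x 24 mm (z), about 0.12 kg, loose on the table, right side up. Origin: centre of its underside.
- jar: Bystander: amber jar, diameter 38, 45 mm high, near the pack. Origin: centre of its underside.
- board: Bystander: small circuit board, 50 x 36 x 16 mm, near the pack. Origin: centre of its underside.
- dome: Bystander: brass tip-cleaner pot, diameter 80, 58 mm high. Origin: centre of its underside.
- spool: Bystander: metal spool, diameter 56, 42 mm high. Origin: centre of its underside.
- screwdriver: Bystander: screwdriver, 170 mm long, lying flat beyond the work.
- tray: Bystander: white divided tray, 70 x 140 x 30 mm. Origin: centre of its underside.
- tablet: Bystander: tablet in a black case, 180 x 250 x 12 mm, at the right. Origin: centre of its underside.
Things that resemble listed ones, but are neither listed nor needed, are in the scene too. Leave any green or turquoise look-alike of the cover alone.

How it is judged:
On the way, in this order (a step that is already met when the one before it is completed fails the run):
1. the battery pack lies flat on the bay floor, let go (z of pack in the frame of case between 0.01 and 0.018 m and x of pack in the frame of case between -0.0825 and 0.0525 m and y of pack in the frame of case between -0.045 and 0.045 m and angle between pack's own z axis and vertical below 0.1 rad and contact force between pack and the fingers below 0.1 N and linear speed of pack below 0.03 m/s), for 0.2 s.
2. the cover, tilted by more than 0.12 rad (7 degrees), has its lip at least 4 mm in under the ledge (z of lip in the frame of ledge between -0.016 and 0 m and x of lip in the frame of ledge between -0.021 and -0.004 m and y of lip in the frame of ledge between -0.02 and 0.02 m and angle between cover's own z axis and vertical between 0.12 and 1 rad), for 0.1 s.
At the end, for the whole second after the job is handed in: The pack lies flat on the bay floor (within 4 mm of it); the lip is 4 mm or more under the ledge; the cover lies within 2.5 mm of its seated height, level within 0.03 rad and in line with the case within 0.08 rad; pack and cover are at rest (z of pack in the frame of case between 0.01 and 0.018 m and x of pack in the frame of case between -0.0825 and 0.0525 m and y of pack in the frame of case between -0.045 and 0.045 m and angle between pack's own z axis and vertical below 0.1 rad and z of lip in the frame of ledge between -0.016 and 0 m and x of lip in the frame of ledge between -0.021 and -0.004 m and y of lip in the frame of ledge between -0.02 and 0.02 m and z of cover in the frame of case between 0.0515 and 0.0565 m and angle between cover's own z axis and vertical below 0.03 rad and angle between the x axis of cover and the x axis of case, either way round below 0.08 rad and linear speed of each of cover, pack below 0.02 m/s); the robot touches nothing.
It fails at once if a bystander was moved by more than 30 mm (distance of any of jar, board, dome, spool, screwdriver, tray, tablet from where it was at the start of the episode above 0.03 m).
It fails at once if the pack was dropped (let go and falling faster than 0.7 m/s) (linear speed of pack above 0.7 m/s and contact force between pack and the fingers below 0.1 N).
It fails at once if the cover was dropped (let go and falling faster than 0.7 m/s) (linear speed of cover above 0.7 m/s and contact force between cover and the fingers below 0.1 N).
It also fails if it takes over 64 s, if anything falls off the work surface, if the arm or the gripper's body presses on something with over 40 N, if the wrist force passes 120 N, or if a joint passes its speed limit or range.

## Working session

There is one attempt and no reset: what is moved stays moved. The work goes in short steps, each a Python script; the robot and the scene stay as the last script left them, time stands still between calls to the robot, and variables do not carry over. Pictures are saved under pics/ and viewed, at most 10 in all, crops included, and the job is handed in when it is done.

```bash
mkdir -p pics; ls; cat > h.py <<'E'
import numpy as np, cv2
from plant import robot
def snap(n):
    f=robot.grab_frame(n); return f
def save(img,name): cv2.imwrite('pics/'+name,cv2.cvtColor(img,cv2.COLOR_RGB2BGR))
def cloud(f):
    z=f['range_z']; v,u=np.mgrid[:z.shape[0],:z.shape[1]]
    P=np.stack([(u-f['cx'])/f['fx']*z,(v-f['cy'])/f['fy']*z,z],-1)
    W=(P-np.asarray(f['t']))@np.asarray(f['R'])
    W[z==0]=np.nan
    return W
E
python3 - <<'E'
from h import *
for n in('top','side'):
    f=snap(n); save(cv2.resize(f['image'],(800,600)),n+'0.png'); np.savez(n+'0.npz',**f)
    print(n,f['fx'],-np.asarray(f['R']).T@f['t'])
s=robot.sense(); print(s, robot.nose_length)
E
```

```text
pics
top 494.87797709648993 [ 0.28274351 -0.1370368   1.58179477]
side 498.1182127881023 [-0.307424   -0.9893532   1.09171417]
{'t': 0.1, 'joint_pos': array([-1.37484564,  0.4693821 , -0.04863965,  1.53358526,  0.02412012,
        1.14099349, -0.0822792 ]), 'joint_velocities': array([-9.73177844e-05, -1.16986465e-03, -6.30025948e-04, -4.36806461e-03,
        2.56966725e-04, -1.80022845e-04,  9.63134837e-05]), 'effort': array([ 3.80646670e-04, -5.11515427e+01, -4.71173390e-02, -2.38386816e+01,
        1.07788917e-02,  4.41847660e-03, -1.05942996e-05]), 'tcp_pos': array([0.15035003, 0.65751953, 0.24134755]), 'tcp_rot': array([-3.13981201e+00,  6.00667240e-05,  2.91684037e+00]), 'wrist_force': array([ 0.22306193, -0.20883063, -0.32212766]), 'torque': array([0.01264345, 0.04364159, 0.03357466]), 'gripper_force': 0.0, 'opening': 0.9939949462809696} 0.011
```

View pics/top0.png

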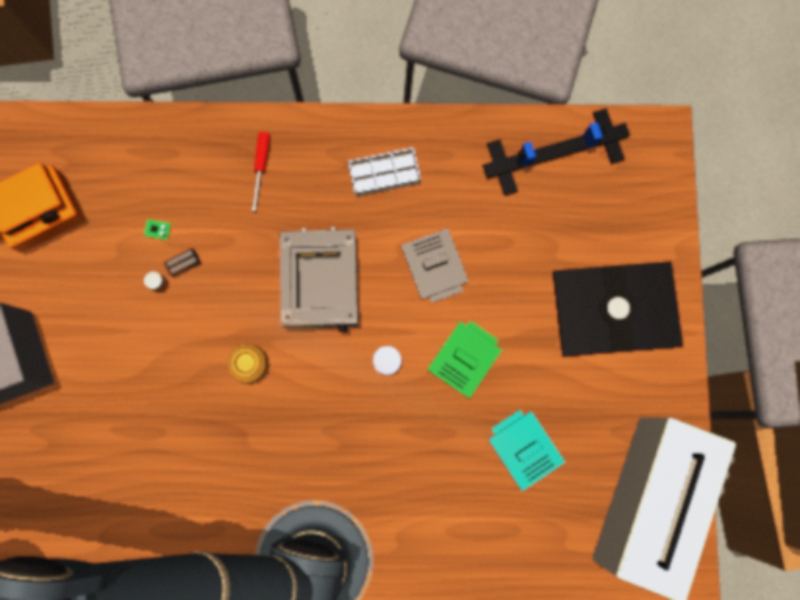

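View pics/side0.png

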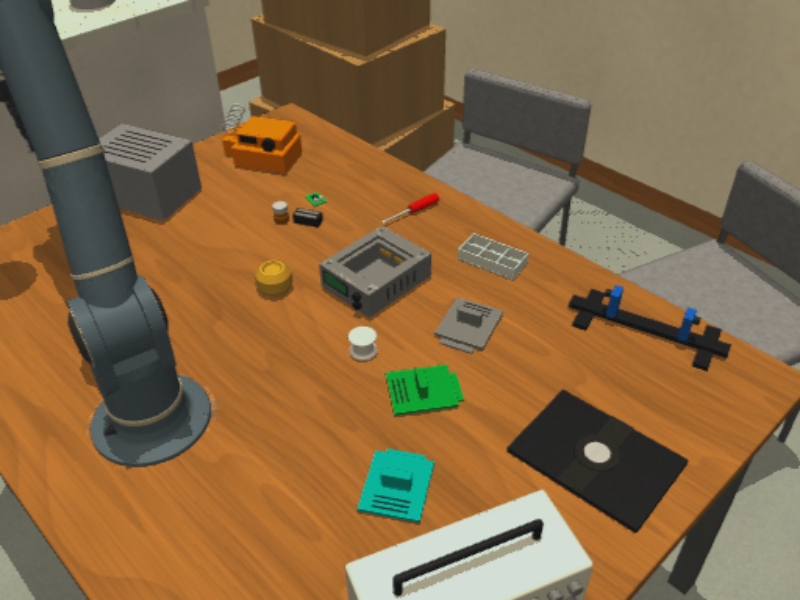

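Candidates in the top view:
- Cover: grey (435,265), green look-alike (465,358), turquoise look-alike (527,450). I choose grey, lip at (447,295) towards the robot.
- Pack: black block with grey cells (182,262), the only one. Next to it are the jar (153,281) and the board (157,229).
- Meter: (319,278).

I'll measure these by depth and check them in a close crop.

```bash
python3 - <<'E'
from h import *
f=dict(np.load('top0.npz')); W=cloud(f); im=f['image']
save(np.hstack([cv2.resize(im[135:215,80:150],(350,400),interpolation=cv2.INTER_CUBIC),cv2.resize(im[140:200,250:310],(400,400),interpolation=cv2.INTER_CUBIC)]),'crop.png')
def box(name,u0,u1,v0,v1,z0,z1):
    P=W[v0:v1,u0:u1].reshape(-1,3); m=(P[:,2]>z0)&(P[:,2]<z1); P=P[m]
    r=cv2.minAreaRect((P[:,:2]*1000).astype(np.float32)); print(name,m.sum(),r,'z',np.median(P[:,2]), 'mean',P.mean(0)); return P
box('case',170,240,140,215,.058,.075)
box('cover plate',250,305,140,200,.006,.02)
box('fin',250,305,140,200,.036,.05)
box('pack',100,130,155,180,.017,.035)
box('jar',88,106,170,190,.03,.06)
box('board',90,110,138,155,.006,.03)
box('floor',190,222,160,195,.005,.025)
print('table',np.nanmedian(W[200:300,240:260,2]))
E
```

```text
case 1655 ((548.8162231445312, -6.383064270019531), (201.9486541748047, 149.6934814453125), 1.3061754703521729) z 0.06483620725713392 mean [ 0.5528263  -0.00531057  0.06484682]
cover plate 1115 ((591.182861328125, -241.70916748046875), (195.26502990722656, 177.07630920410156), 0.234016552567482) z 0.011222129988720006 mean [ 0.5912202  -0.2414519   0.01138827]
fin 73 ((592.7100219726562, -240.7633819580078), (16.042879104614258, 49.076637268066406), 21.44773292541504) z 0.04133097821284872 mean [ 0.59251344 -0.24154946  0.04153405]
pack 202 ((587.15966796875, 284.7489929199219), (34.38683319091797, 81.79466247558594), 29.428686141967773) z 0.02365008003882968 mean [0.59036599 0.27774721 0.0238227 ]
jar 108 ((549.2504272460938, 327.21392822265625), (34.30567932128906, 33.84800720214844), 71.2840805053711) z 0.04269661561909715 mean [0.54879483 0.32673985 0.04294273]
board 61 ((666.4938354492188, 336.9394836425781), (49.43006896972656, 53.53335952758789), 87.37659454345703) z 0.008211156222315897 mean [0.66048028 0.33488069 0.00935381]
floor 848 ((557.5293579101562, -3.4712181091308594), (100.20777130126953, 88.26428985595703), 0.7065464854240417) z 0.013415141280610797 mean [ 0.55765964 -0.00400391  0.01335797]
table 6.422305169494219e-05
```

View pics/crop.png

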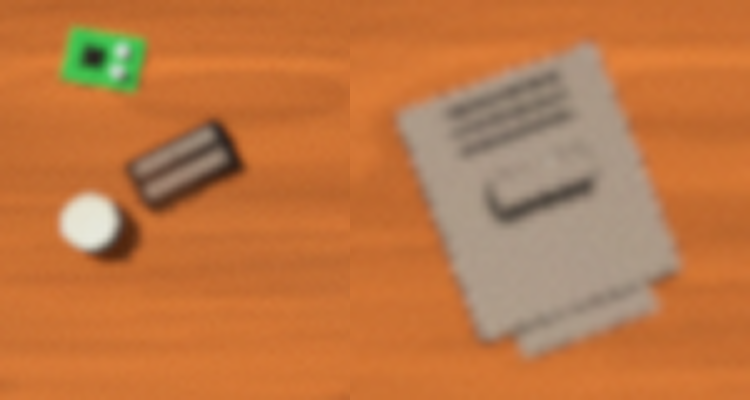

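The crop confirms both choices: the pack (two grey cells, long axis rising to the right) and the grey cover with vents, fin, and lip at lower right. The cover's yaw is about +21° and the pack's about +28°. Heights and fin size match the given values. Next I'll go above the pack and refine with the wrist camera.

```bash
python3 - <<'E'
from h import *
pi=np.pi
robot.goto([.59,.278,.22],[pi,0,np.deg2rad(117)])
robot.grip(.75)
f=snap('wrist'); W=cloud(f); save(f['image'],'w1.png'); np.savez('w1.npz',**f)
P=W.reshape(-1,3); m=(abs(P[:,0]-.59)<.06)&(abs(P[:,1]-.278)<.06)&(P[:,2]>.02)&(P[:,2]<.028)
print(m.sum(),cv2.minAreaRect((P[m,:2]*1000).astype(np.float32)),P[m].mean(0))
s=robot.sense();print(s['t'],s['joint_pos'],s['tcp_pos'],s['opening'])
print('cam',-f['R'].T@f['t'],f['R'])
E
```

```text
2120 ((592.8207397460938, 281.08856201171875), (31.33991241455078, 65.40563201904297), 27.908273696899414) [0.59240035 0.28234473 0.02487968]
2.5917 [-0.74483526  0.46010402  0.33717808  1.63369111 -0.16768101  1.07638134
  0.11118772] [0.58992031 0.27816228 0.22001068] 0.750537590834056
cam [0.55790595 0.34137116 0.35214882] [[ 8.90676830e-01  4.54636674e-01 -5.28811955e-04]
 [ 4.37062088e-01 -8.55925095e-01  2.76349350e-01]
 [ 1.25185926e-01 -2.46369087e-01 -9.61057104e-01]]
```

View pics/w1.png

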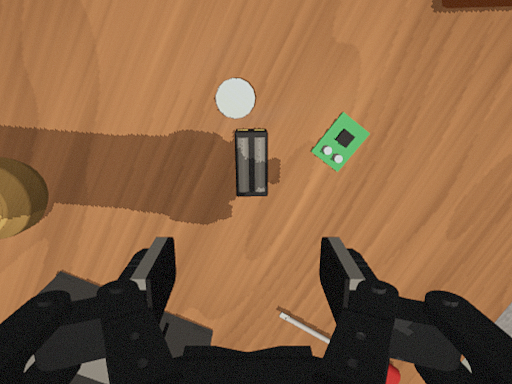

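The wrist view shows the pack at (251,162), with the jar (236,98) and board (340,142) clear of the fingers. I'll grip the pack, lift it, and look at the meter from above.

```bash
python3 - <<'E'
from h import *
pi=np.pi; o=[pi,0,np.deg2rad(117.9)]
robot.goto([.5928,.2811,.1],o)
robot.move_straight([.5928,.2811,.015],vel=.12)
print(robot.grip(0,40)); s=robot.sense();print(s['opening'],s['gripper_force'],s['wrist_force'])
robot.move_straight([.5928,.2811,.2],vel=.2)
robot.goto([.55,-.04,.26],[pi,0,pi/2])
f=snap('wrist'); W=cloud(f); save(f['image'],'w2.png'); np.savez('w2.npz',**f)
s=robot.sense();print(s['t'],s['opening'],s['gripper_force'],s['wrist_force'],s['tcp_pos'])
E
```

```text
False
0.36276266369033605 41.46880745887756 [-0.68611978 -0.42121674  3.78159742]
6.7667 0.36292488839796166 40.890458822250366 [-0.14659182 -0.11243757 -0.97296411] [ 0.55053476 -0.03741856  0.25942435]
```

View pics/w2.png

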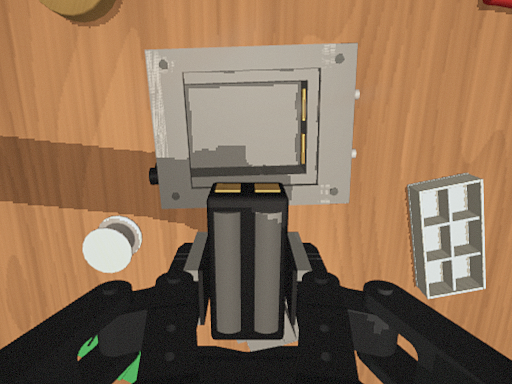

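The meter's top is in full view: outer corners near (147,50), (356,43), (348,203) and (162,208), opening x 183–320, y 67–187. The pack is held level. I'll fit the case pose from the depth edges.

```bash
python3 - <<'E'
from h import *
f=dict(np.load('w2.npz')); W=cloud(f)
Z=W[...,2]
reg=np.zeros(Z.shape,bool); reg[30:180,140:365]=1
top=reg&(Z>.062)&(Z<.071)
print('zmed',np.median(Z[top]))
def edges(vals_u, band, axis):
    pass
T=W[top]
# outer edges/opening edges by scanning rows (along case x) and columns (along case y)
rx0=[];rx1=[];ox0=[];ox1=[]
for v in range(85,165,4):
    u=np.where(top[v])[0]
    g=np.where(np.diff(u)>40)[0]
    if len(g)!=1: continue
    a,b,c,d=u[0],u[g[0]],u[g[0]+1],u[-1]
    for L,q in((rx0,a),(ox0,b),(ox1,c),(rx1,d)): L.append(W[v,q,:2])
ry=[];oy=[]
for u in range(195,310,5):
    v=np.where(top[:175,u])[0]
    ry.append(W[v[0],u,:2]); 
    g=np.where(np.diff(v)>10)[0]; oy.append(W[v[g[0]] if len(g) else v[-1],u,:2])
def L(n,A,ax):
    A=np.array(A); p=np.polyfit(A[:,1-ax],A[:,ax],1); r=A[:,ax]-np.polyval(p,A[:,1-ax]); k=abs(r)<.002; p=np.polyfit(A[k,1-ax],A[k,ax],1)
    c=-.006 if ax==0 else .55
    print(n,len(A),k.sum(),'slope deg',np.rad2deg(np.arctan(p[0])),'at mid',np.polyval(p,c),'std',np.std(A[k,ax]-np.polyval(p,A[k,1-ax])))
L('-x outer',rx0,0);L('-x open',ox0,0);L('+x open',ox1,0);L('+x outer',rx1,0);L('+y outer',ry,1);L('+y open',oy,1)
# -y side of opening
v=[(W[np.where(top[150:200,u])[0],u]) for u in ()]
# inner bay floor
fl=np.zeros_like(reg);fl[75:175,185:315]=1; fl&=(abs(Z-.014)<.004)
print('floor',fl.sum(),cv2.minAreaRect((W[fl][:,:2]*1000).astype(np.float32)))
# held pack
pk=np.zeros_like(reg); pk[205:330,214:284]=1; pk&=(Z>.2)
A=W[pk]; c,*_=np.linalg.lstsq(np.c_[A[:,:2],np.ones(len(A))],A[:,2],rcond=None); print('pack plane',c, A.mean(0),A[:,1].min(),A[:,1].max())
E
```

```text
zmed 0.06640734351277408
-x outer 20 20 slope deg -1.8705166291406066 at mid 0.4614755488283828 std 0.0003160359680016284
-x open 20 20 slope deg -2.057588113925976 at mid 0.49290011704967374 std 9.600405521461795e-05
+x open 20 20 slope deg -2.083299575870527 at mid 0.6180767414322532 std 0.00013974833265632258
+x outer 20 20 slope deg -1.9110460409121381 at mid 0.6496947465880079 std 0.00026327560235236757
+y outer 23 23 slope deg 2.0290382776372025 at mid 0.07084371554208022 std 0.00026911048222813674
+y open 23 23 slope deg 2.0105580959713465 at mid 0.05149506199153204 std 0.00021545485775809498
floor 9499 ((546.19873046875, -3.9466094970703125), (123.63359832763672, 90.3968505859375), 2.0453298091888428)
pack plane [-0.00979019  0.00103291  0.2742479 ] [ 0.5510564  -0.03565483  0.26881612] -0.06609633805948781 -0.008669166200842984
```

The case opening measures 125 mm wide, as it should. Its centre is (0.5555, -0.0037) at yaw 2.04°. Placing the pack now.

```bash
python3 - <<'E'
from h import *
pi=np.pi; o=[pi,0,np.deg2rad(92.04)]
x,y=.5475,-.0040
robot.goto([x,y,.15],o)
robot.move_straight([x,y,.05],vel=.12)
c=robot.move_straight([x,y,.027],vel=.03,contact_N=4); s=robot.sense(); print(c,s['tcp_pos'],s['wrist_force'])
robot.grip(.6); robot.sleep(.3)
robot.move_straight([x,y,.15],vel=.2)
# view from over the cover next
robot.goto([.593,-.2416,.22],[pi,0,np.deg2rad(90+21.4)])
robot.grip(.6)
f=snap('wrist'); save(f['image'],'w3.png'); np.savez('w3.npz',**f)
W=cloud(f);P=W.reshape(-1,3); b=(abs(P[:,0]-.5926)<.1)&(abs(P[:,1]+.2416)<.1)
for n,z0,z1 in(('plate',.009,.016),('fin',.037,.047)):
    m=b&(P[:,2]>z0)&(P[:,2]<z1); print(n,m.sum(),cv2.minAreaRect((P[m,:2]*1000).astype(np.float32)),P[m].mean(0))
s=robot.sense();print(s['t'],s['joint_pos'],s['tcp_pos'])
E
```

```text
True [ 0.54717185 -0.0039551   0.02988956] [-0.99594983 -0.20009319  4.56974241]
plate 10888 ((595.2107543945312, -239.3262481689453), (120.11622619628906, 104.23968505859375), 20.51666259765625) [ 0.59400335 -0.23650082  0.0122909 ]
fin 904 ((595.3487548828125, -239.3344268798828), (15.829680442810059, 50.16355514526367), 21.182411193847656) [ 0.59469944 -0.23823087  0.04202897]
11.5667 [-0.02130558  0.45651539  0.47474231  1.67009047 -0.23196603  1.07203572
  0.89941129] [ 0.59327239 -0.23992337  0.21958697]
```

View pics/w3.png

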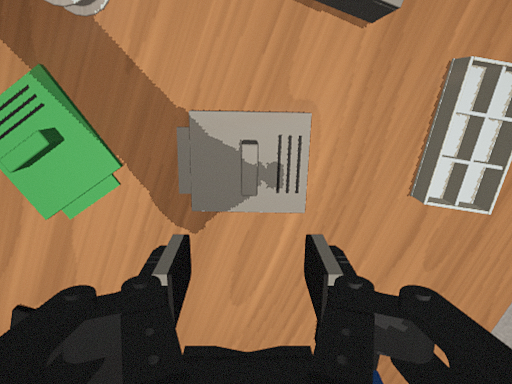

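The cover was found at (0.5952, -0.2393), yaw 20.6°; the plate measures 120×104 and the fin 16×50, both as given. The pack touched the bay floor at the expected height. I'll check the pack in the top view, then grip and lift the cover and test the hooking waypoints with IK.

```bash
cat >> h.py <<'E'
from scipy.spatial.transform import Rotation as Ro
CC=np.array([.5555,-.0037,0]); CY=np.deg2rad(2.04)
M=np.array([[0,1,0],[1,0,0],[0,0,-1.]])   # tool axes in the cover frame
def pose(Xc,Zc,a,g,dy=0.):
    """plate's lower -x edge (cover -60,0,4) at case (Xc,dy,Zc) mm, tilt a rad; g: TCP in cover frame (m)"""
    Rc=Ro.from_euler('y',-a).as_matrix()
    o=np.array([Xc,dy,Zc])/1e3-Rc@np.array([-.06,0,.004])
    Rw=Ro.from_euler('z',CY).as_matrix()
    return CC+Rw@(o+Rc@g), Ro.from_matrix(Rw@Rc@M).as_euler('xyz')
E
python3 - <<'E'
from h import *
f=snap('top'); W=cloud(f); P=W[150:210,170:240].reshape(-1,3)
P=P-CC; P=P@Ro.from_euler('z',CY).as_matrix(); m=(abs(P[:,2]-.038)<.007)&(abs(P[:,0])<.06)&(abs(P[:,1])<.044)
print('pack',m.sum(),np.median(P[m],0),cv2.minAreaRect((P[m,:2]*1000).astype(np.float32)))
pi=np.pi; cy=np.deg2rad(20.7); c=np.array([.5952,-.2393]); o=[pi,0,pi/2+cy]
robot.goto([*c,.09],o); robot.move_straight([*c,.027],vel=.1); robot.sleep(.2)
robot.grip(0,100); s=robot.sense(); print(s['opening'],s['gripper_force'],s['tcp_pos'],s['wrist_force'])
d=Ro.from_euler('z',-cy).as_matrix()@np.array([*(s['tcp_pos'][:2]-c),0]); print('offset in cover',d)
g=np.array([0,d[1],s['tcp_pos'][2]]); np.save('g.npy',g)
robot.move_straight([*c,.2],vel=.15); robot.sleep(.2)
s=robot.sense(); print(s['t'],s['wrist_force'],s['torque'],s['gripper_force'])
for w in((-45,110,.25),(-45,59.5,.25),(-59,59.5,.25),(-59.5,58,0)):
    p,e=pose(*w,g); print(w,p,e,robot.inverse_kinematics(p,e))
E
```

```text
pack 241 [-0.00839878 -0.00073637  0.03785461] ((8.94720458984375, 0.24901962280273438), (85.95957946777344, 87.28800964355469), 0.562620222568512)
0.16409372609941675 98.3938479423523 [ 0.59546958 -0.23943085  0.02747844] [-0.6178315   0.83468375  4.15012818]
offset in cover [ 0.00020593 -0.00021769  0.        ]
15.1 [-0.07453449  0.18619346 -1.67728865] [-0.01287716 -0.02110827 -0.01900899] 97.63822674751282
(-45, 110, 0.25) [ 0.56282919 -0.00365677  0.14759279] [2.89159265 0.         1.60640104] [-0.47523995  0.3176659   0.48741507  2.09341065 -0.29670663  0.53200651
  0.24704425]
(-45, 59.5, 0.25) [ 0.56282919 -0.00365677  0.09709279] [2.89159265 0.         1.60640104] [-0.42332712  0.39987644  0.43363482  2.12944416 -0.40598324  0.42338248
  0.34743052]
(-59, 59.5, 0.25) [ 0.54883806 -0.00415513  0.09709279] [2.89159265 0.         1.60640104] [-0.42968707  0.3808375   0.43573257  2.1602331  -0.4010654   0.40939603
  0.34515269]
(-59.5, 58, 0) [ 0.55600743 -0.00389976  0.08147844] [3.14159265 0.         1.60640104] [-0.42213537  0.50535115  0.46314407  1.98502694 -0.33232777  0.72475619
  0.27827301]
```

Pack is in place, cover is held, and all hooking poses are reachable. I'll carry the cover tilted over the bay and measure how it sits in the gripper.

```bash
python3 - <<'E'
from h import *
g=np.load('g.npy'); a=.25
p,e=pose(-45,120,a,g); robot.goto(p,e); robot.sleep(.4)
f=snap('wrist'); save(f['image'],'w4.png'); s=robot.sense(); print(s['t'],s['tcp_pos']-p,s['tcp_rot'])
W=cloud(f); Rt=Ro.from_euler('xyz',s['tcp_rot']).as_matrix()
Q=(W.reshape(-1,3)-s['tcp_pos'])@Rt@M.T+g   # cover frame
m=(abs(Q[:,2]-.012)<.003)&(abs(Q[:,0])<.09)&(abs(Q[:,1]-.03)<.06)
A=Q[m]; c=np.linalg.lstsq(np.c_[A[:,:2],np.ones(len(A))],A[:,2],rcond=None)[0]; print('plane',c,m.sum(),A.min(0),A.max(0))
print(cv2.minAreaRect((A[:,:2]*1000).astype(np.float32)))
# case opening re-check not covered: -x outer edge etc.
E
```

```text
16.5083 [ 1.35577589e-04 -4.42993333e-04  2.20456003e-06] [2.89157567e+00 1.42325821e-04 1.60571841e+00]
plane [-0.00061796 -0.00116329  0.01237356] 31499 [-0.05978345 -0.02335821  0.00900244] [0.06059381 0.05115124 0.01499355]
((0.36388397216796875, 13.92811393737793), (74.39608764648438, 120.33688354492188), 89.88103485107422)
```

View pics/w4.png

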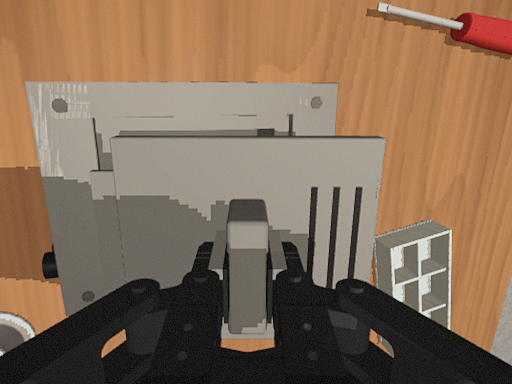

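The cover sits in the grip as expected: x from -59.8 to 60.6, y edge at 51.2, and a flat plane. Next step is to lower it, slide it under the ledge, and hold there.

```bash
python3 - <<'E'
from h import *
g=np.load('g.npy'); a=.25
def go(X,Z,a,v,c=None):
    p,e=pose(X,Z,a,g,.5); r=robot.move_straight(p,vel=v,attitude=e,contact_N=c); s=robot.sense()
    print((X,Z,a),r,'err mm',np.round((s['tcp_pos']-p)*1e3,2),'F',np.round(s['wrist_force'],1),'T',np.round(s['torque'],2)); return r
go(-45,75,a,.12,8); go(-45,59.5,a,.05,8); robot.sleep(.2)
go(-59,59.5,a,.03,10); robot.sleep(.4)
go(-59,59.5,a,.03,10)
print(robot.sense()['t'])
f=snap('side'); save(cv2.resize(f['image'][130:230,190:300],(660,600),interpolation=cv2.INTER_CUBIC),'s5.png')
E
```

```text
(-45, 75, 0.25) False err mm [ 0.24 -0.22  0.09] F [ 0.8 -0.1 -1.1] T [-0.03  0.31 -0.02]
(-45, 59.5, 0.25) False err mm [-0.13 -0.07 -0.23] F [-0.2  1.  -1.2] T [ 0.04  0.29 -0.03]
(-59, 59.5, 0.25) False err mm [0.09 0.05 0.13] F [ 0.8 -0.5 -1.9] T [0.   0.38 0.  ]
(-59, 59.5, 0.25) False err mm [-0.01 -0.02 -0.03] F [-0.5 -0.9 -1.6] T [-0.05  0.32 -0.02]
18.9583
```

View pics/s5.png

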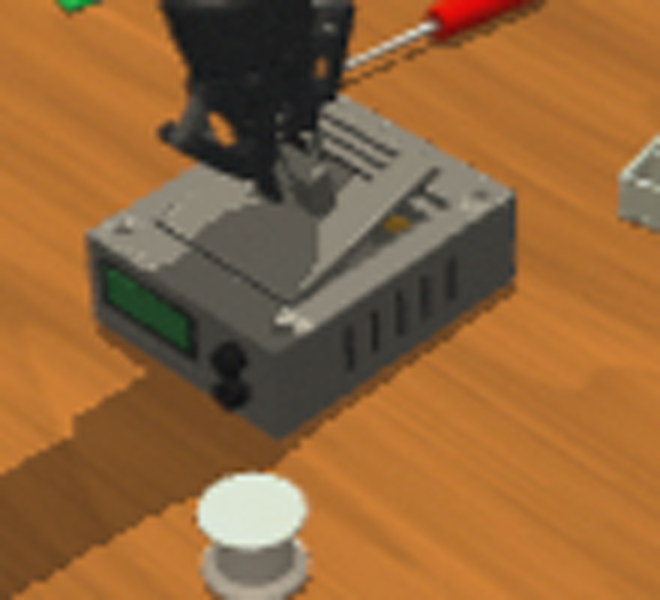

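The side view shows the cover tilted in the opening with its -x edge against the ledge line (155,220)–(295,300) and the +x end raised. There was no contact force. I'll swing it down.

```bash
python3 - <<'E'
from h import *
g=np.load('g.npy')
def go(X,Z,a,v,c=None):
    p,e=pose(X,Z,a,g,.5); r=robot.move_straight(p,vel=v,attitude=e,contact_N=c); s=robot.sense()
    print((X,Z,a),r,'err mm',np.round((s['tcp_pos']-p)*1e3,2),'F',np.round(s['wrist_force'],1),'T',np.round(s['torque'],2)); return r
for X,Z,a in((-59.2,59.2,.17),(-59.6,59,.09),(-60,58.9,.04),(-60,58.8,0)):
    if go(X,Z,a,.025,15): break
else:
    go(-60,57.5,0,.01,6)
robot.sleep(.3); s=robot.sense(); print(s['t'],s['tcp_pos'],s['tcp_rot'],s['wrist_force'],s['torque'])
E
```

```text
(-59.2, 59.2, 0.17) False err mm [ 0.1  -0.02 -0.17] F [ 0.3  0.3 -2. ] T [-0.    0.26  0.03]
(-59.6, 59, 0.09) False err mm [-0.57 -0.06 -0.26] F [-1.1 -0.1 -2.1] T [-0.03  0.09  0.05]
(-60, 58.9, 0.04) False err mm [-0.49 -0.06 -0.18] F [-0.9  0.8 -1.8] T [-0.01  0.05  0.03]
(-60, 58.8, 0) False err mm [-0.44 -0.09 -0.16] F [-0.3 -0.1 -1.1] T [-0.01  0.05 -0.02]
(-60, 57.5, 0) True err mm [-0.63 -0.15  0.48] F [-0.4 -0.5  6.2] T [-0.03  0.11  0.06]
20.7667 [ 0.55485966 -0.00358926  0.08148543] [-3.14116324e+00 -4.27542162e-04  1.60617309e+00] [-1.7932514  -0.31036138  6.13786781] [-0.01318562  0.13317739  0.00940868]
```

Seated at exactly the expected height (TCP 0.0815). I'll release, retreat and verify.

```bash
python3 - <<'E'
from h import *
robot.grip(.5); s=robot.sense(); print(s['opening'],s['wrist_force'],s['gripper_force'])
p=s['tcp_pos']; robot.move_straight([p[0],p[1],.2],vel=.12)
robot.goto([.55,-.03,.26],[np.pi,0,np.pi/2+CY]); robot.sleep(.3)
f=snap('wrist'); save(f['image'],'w6.png'); W=cloud(f)
Q=(W.reshape(-1,3)-CC)@Ro.from_euler('z',CY).as_matrix()
m=(abs(Q[:,0])<.058)&(abs(Q[:,1])<.05)&(abs(Q[:,2]-.066)<.008); A=Q[m]
print('cover plane',np.linalg.lstsq(np.c_[A[:,:2],np.ones(len(A))],A[:,2],rcond=None)[0])
t=(Q[:,0]>.07)&(Q[:,0]<.09)&(abs(Q[:,1])<.05)&(abs(Q[:,2]-.066)<.008); print('top z',np.median(Q[t,2]))
m=abs(Q[:,2]-.096)<.004; m&=(abs(Q[:,0])<.03)&(abs(Q[:,1])<.04); print('fin',cv2.minAreaRect((Q[m,:2]*1000).astype(np.float32)))
print(robot.sense()['t'])
E
```

```text
0.501782477555478 [-0.07674502  0.17100795 -0.07172165] 0.0
cover plane [-0.00038343  0.00176815  0.06637589]
top z 0.0662564707347626
fin ((-0.6749000549316406, 0.30780982971191406), (15.938454627990723, 49.01408767700195), 0.023048121482133865)
23.0083
```

View pics/w6.png

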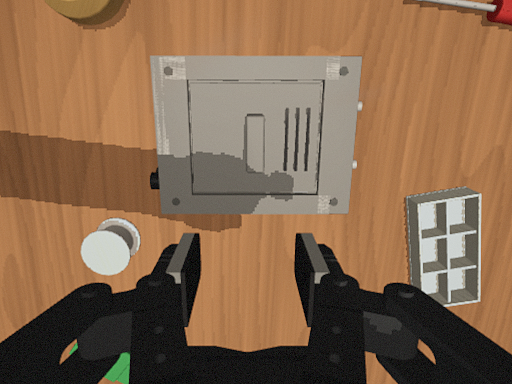

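The cover fills the opening (188,80)–(323,195), flush, level and aligned, and the gripper is clear. Handing in.

```bash
python3 -c "
from plant import robot
print(robot.close_job())"
```

```text
the job is handed in; nothing more can be done
None
```

The battery pack lies flat on the bay floor and the cover was hooked under the ledge and swung down; I measured it flush, level and in line with the meter, then handed the job in at about 23 s (no verdict was returned).

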